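Stock the counter pastry case and set its cover half open

TASK

Lay the long loaf from the bread board gently down in the empty, paper-lined side of the wooden pastry case, lying flat on its base, while the cover still stands open. Then fold the case's stiff cover down by its rail to half open, 45 degrees above shut, without closing it further down than 20 degrees on the way, and let go so that it stays there. Leave the other breads and the mug where they are.

Things in the scene. Friction and masses are not known exactly. Their poses are not given: they have to be found in the camera images.
- case: Open wooden pastry case fixed on the counter, 210 (x) x 270 (y) x 65 high, walls and floor 8 thick. Origin: centre of its underside. A divider along its x axis, 6 thick, top 28 above the counter, makes two bays of 124 (y) x 194 (x), centred at y = +64 and -64. The hinge side, +x, is away from the robot. It stands left or right of the robot's centre line, turned up to 0.25 rad.
- cover (a joint): Cover angle, rad: 0 = shut (level), pi/4 = half open, pi/2 = upright, limit 1.9; starts near upright. Dark wood frame 210 x 270 x 10 with a clear pane, 0.35 kg, hinged on the case's far (+x) rim about its y axis. At angle a the rail lies at (-cos a, 0, sin a) from the hinge in the case's frame. Stiff hinge (0.65 N m friction): stays where it is left; 1 to 6 N at the rail moves it.
- cover_hinge (a point): Point on the cover's hinge axis, middle of its length: 105 mm to +x of the case's origin and 72 mm above the counter.
- cover_rail (a point): Middle of the steel rail on the cover's free edge: a round bar of 14 diameter and 180 long, parallel to the hinge, 250 from it. Clear of the frame: 33 gap between bar and frame, and two 10-wide arms at 85 either side of the middle join them. Can be gripped from above or along the cover, or pushed. The point turns with the cover.
- paper: Thin white paper liner, 145 (x) x 105 (y) x 1, lying on the floor of the empty bay of the case, in its middle; marks which bay is empty. Origin: its centre, 8 mm above the counter.
- board: Wooden bread board fixed on the counter, 200 (x) x 300 (y) x 18 high, origin at the centre of its underside. The loaf, the roll and the muffin stand on it in a row along y, about 97 apart, in any order.
- loaf: The long loaf: a firm rigid bread of 120 (x, its length) x 55 (y) x 50 high with a slashed darker top, about 0.18 kg. Origin: centre of its underside, z up. Starts on the board. Its straight sides are upright up to 34 mm above the underside; grip it there across y.
- bun: Round bread, 86 across, 46 high, with a cross cut on top, in the other bay of the case. Origin at its underside. Leave it where it is.
- roll: Round roll, 68 across, 43 high, on the board. Leave it.
- muffin: Muffin in a paper cup, 66 across, 60 high, on the board. Leave it.
- mug: White mug, 76 across, 85 high, behind the working area. Leave it.
Not all that is in view belongs to the job. Leave any black look-alike of the loaf alone.

How it is judged:
By the outcome, as a careful person would: the job done as asked, in the order asked, and still so for the second after the job is handed in, with the robot touching nothing.
It also fails if it takes over 64 s, if anything falls off the work surface, if the arm or the gripper's body presses on something with over 40 N, if the wrist force passes 120 N, or if a joint passes its speed limit or range.

ROBOT

A 6-joint arm with a two-finger parallel gripper is mounted at the origin on the work surface. World frame = base frame: x ahead of the robot, y to its left, z up, the work surface at z = 0. Lengths are in m, angles in rad, forces in N, time in s.
With the tool pointing down it reaches from about 0.375 to 0.9 m from the base axis. Payload 3.1 kg.
Tool frame: the origin (TCP) lies at the very end of the fingers, on their centre line; the grasp point (between the pads) lies 19 mm behind it; z points along the fingers, y is the line along which they close (so a half turn about z gives the same grasp; the last joint's range is limited). The gripper opens to 85 mm and grips with 20 to 120 N. Pads are 22 mm wide; open, the fingers measure 114 mm over their backs; the gripper's body (76 mm by 85 mm) begins 54 mm behind the grasp point. The pads swing forward as they close: fully open they stand 13 mm farther back than shut.
Start: joints at [1.161, 0.527, 1.433, -0, 1.181, -0.178], TCP at [0.144, 0.608, 0.2] pointing down, gripper open.
Joint ranges: [-3.08, 3.08], [-0.75, 2.2], [0.22, 2.44], [-1.43, 4.57], [0, 2.65], [-2.85, 2.85]. Speed limits (rad/s): [2.79, 2.79, 3.14, 3.14, 3.14, 3.14].

INTERFACE

Orientations are given as a unit quaternion [x, y, z, w].
In Python, from station import telemetry, snapshot, ticket gives the robot as it stands.
- The arm moves only by the tool move_arm, never from a script. Its argument "commands" is text: rows parted by semicolons, each of 7 numbers parted by spaces: the shift along the tool's x, y, z in mm, then the turn, a rotation vector about the tool's x, y, z in degrees, then the opening, from -1 (shut) to 1 (fully open). A call has exactly 5 rows; each row is the pose to reach, as a shift and turn from the pose commanded when the call began, along the tool's axes at that moment; what a row does not reach only later rows make up. A row lasts 1/8 s, in which the tool goes at most 62.5 mm and 10.7 degrees, less where a joint would pass 70% of its speed; a pose out of reach is approached as far as the arm can. A call with a gripper value outside its range is refused whole. The fingers move at their own pace and stop on an object; "grip_force" is the grip in N (left out, the last holds). Time passes only in rows, so rows that repeat a pose let the fingers close, or fill a call up. It gives the time, the measured TCP pose, the force, the opening and the grip force at its end, in the units of the state.
- telemetry.sense(): the state, without advancing time (a new reading comes with each control period).
- snapshot(name): name is "side" or "top"; returns a dict with "image" (384x512x3 uint8, red, green, blue), "fx", "fy", "cx", "cy" (pixels), "pose" (4x4, takes a point from camera to world coordinates). Camera axes: x right, y down, z forward; pixel columns grow to the right and rows downward; lengths in m; the calibration is good to about 2 mm. A picture is of the moment at which its call begins. There is no depth.
- ticket.sign_off(): hands the job in; it is judged then, once.
The state is a dict: "t": time; "q": joint angles; "qd": joint speeds; "tau": joint torques, N m; "tcp_pos": TCP position; "tool_rot": TCP orientation; "force": force on the tool from outside, world axes, zero at the start; "ft_torque": the same for the moment, N m; "finger_gap": opening from 0.0 (shut) to 1.0 (fully open); "gripper_force": force on a finger pad.
Only numpy, scipy, OpenCV 4.12 (cv2) and the standard library are available. Lean on these libraries where they do the work, as an engineer would, in place of code of your own. Each camera call takes 0.05 s, during which the arm holds its last target. There are 200 camera calls.

## Working session

There is one attempt and no reset: what is moved stays moved. The work goes in short steps, Python scripts to look and compute and a tool call to move; the robot and the scene stay as the last step left them, time stands still between calls to the robot, and variables do not carry over. Pictures are saved under pics/ and viewed, at most 10 in all, crops included, and the job is handed in when it is done.

Besides the shell and the picture viewer there is one more tool, called by a JSON object that holds its "fn" and its "kwargs", one argument or row to a line. move_arm: Moves the arm, as the interface text tells. Its arguments: {"type":"object","properties":{"commands":{"type":"string"},"grip_force":{"type":"number"}},"required":["commands"]}

```bash
mkdir -p pics; python3 - <<'E'
from station import telemetry, snapshot
import cv2,numpy as np
for n in("top","side"):
    s=snapshot(n); cv2.imwrite(f"pics/{n}0.png",s["image"][:,:,::-1]); print(n,s["fx"],s["fy"],s["cx"],s["cy"],np.round(s["pose"],3).tolist())
t=telemetry.sense(); print(t)
E
ls
```

```text
top 349.9107985369113 349.9107985369113 263.401083121514 191.97142628391154 [[0.019, -0.992, 0.124, 0.422], [-0.999, -0.023, -0.03, -0.058], [0.033, -0.124, -0.992, 1.143], [0.0, 0.0, 0.0, 1.0]]
side 379.68712815059456 379.68712815059456 255.56886571080273 200.35215550688994 [[-0.761, -0.509, 0.402, 0.132], [-0.649, 0.607, -0.459, 0.399], [-0.01, -0.61, -0.792, 0.876], [0.0, 0.0, 0.0, 1.0]]
{'t': 0.1, 'q': array([ 1.16052857e+00,  5.28379589e-01,  1.43376636e+00, -3.11215667e-05,
        1.18139942e+00, -1.78492057e-01]), 'qd': array([ 2.74745991e-04, -2.38250684e-03, -3.02939571e-03,  5.36943040e-04,
       -2.76843104e-04,  8.92190794e-05]), 'tau': array([-7.99266691e-04, -4.43305743e+01, -1.78585446e+01, -2.57683332e-04,
        3.87923777e-03,  1.03963611e-06]), 'tcp_pos': array([0.14325839, 0.60764085, 0.19923009]), 'tool_rot': array([ 1.15622693e-01,  9.93292726e-01, -9.38530826e-04, -2.69515266e-04]), 'force': array([0.22758365, 0.05466416, 0.07878445]), 'ft_torque': array([ 0.02696247, -0.01386997, -0.03013512]), 'gripper_force': 0.0, 'finger_gap': 1.0057844012582864}
pics
```

View pics/top0.png

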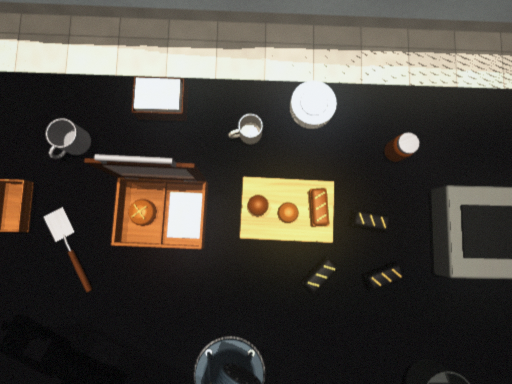

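View pics/side0.png

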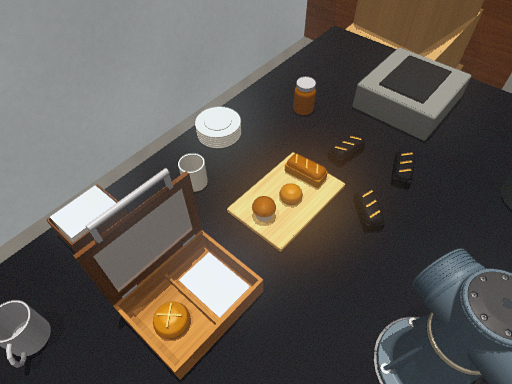

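The top view shows the case at px (110–207, 178–248), with the bun at (142,211) and the paper at (184,215). The loaf is on the board at (318,207), next to the roll, the muffin and three black look-alikes. The cover stands near upright, with its rail at about (133,160).

```bash
cat > h.py <<'E'
import numpy as np,cv2
from station import telemetry,snapshot
def ray(s,p):
    p=np.asarray(p,float); d=np.array([(p[0]-s["cx"])/s["fx"],(p[1]-s["cy"])/s["fy"],1]); T=np.array(s["pose"]); return T[:3,3],T[:3,:3]@d
def onz(s,p,z):
    o,d=ray(s,p); return (o+d*(z-o[2])/d[2])
def proj(s,P):
    T=np.array(s["pose"]); c=T[:3,:3].T@(np.asarray(P)-T[:3,3]); return np.array([s["fx"]*c[0]/c[2]+s["cx"],s["fy"]*c[1]/c[2]+s["cy"]])
def tri(s1,p1,s2,p2):
    o1,d1=ray(s1,p1);o2,d2=ray(s2,p2); k=np.linalg.lstsq(np.c_[d1,-d2],o2-o1,rcond=None)[0]
    return (o1+k[0]*d1+o2+k[1]*d2)/2, np.linalg.norm(o1+k[0]*d1-o2-k[1]*d2)
E
python3 - <<'E'
from h import *
np.set_printoptions(precision=4,suppress=True)
S={n:snapshot(n) for n in("top","side")}
def big(m,x0,y0,x1,y1):
    z=np.zeros_like(m); z[y0:y1,x0:x1]=m[y0:y1,x0:x1]
    c=max(cv2.findContours(z,cv2.RETR_EXTERNAL,cv2.CHAIN_APPROX_NONE)[0],key=cv2.contourArea)
    return c
def box(s,c,z):
    P=np.array([onz(s,p,z)[:2] for p in c[:,0]],np.float32); r=cv2.minAreaRect(P); return r
for n,pr,lr in(("top",(160,180,215,255),(305,182,333,234)),("side",(165,240,265,325),(280,145,332,192))):
    s=S[n]; hsv=cv2.cvtColor(s["image"],cv2.COLOR_RGB2HSV)
    w=((hsv[...,1]<60)&(hsv[...,2]>150)).astype(np.uint8)
    c=big(w,*pr); print(n,"paper",box(s,c,.009),cv2.boundingRect(c))
    b=((hsv[...,0]<16)&(hsv[...,1]>110)&(hsv[...,2]>40)).astype(np.uint8)
    c=big(b,*lr); print(n,"loaf z.05/.068",box(s,c,.05),box(s,c,.068),cv2.boundingRect(c))
s=S["top"];im=s["image"][:,:,::-1]
a=cv2.resize(im[145:255,80:215],None,fx=4,fy=4,interpolation=cv2.INTER_CUBIC)
im2=S["side"]["image"][:,:,::-1]
b=cv2.resize(im2[165:375,70:270],None,fx=2.2,fy=2.2,interpolation=cv2.INTER_CUBIC)
l=cv2.resize(im[180:240,300:340],None,fx=4,fy=4,interpolation=cv2.INTER_CUBIC)
cv2.imwrite("pics/c1.png",a)
cv2.imwrite("pics/c2.png",b)
E
```

```text
top paper ((0.48484373092651367, 0.16039860248565674), (0.10343477874994278, 0.1458028256893158), 88.64704132080078) (167, 192, 35, 47)
top loaf z.05/.068 ((0.5156394243240356, -0.2655501365661621), (0.11594952642917633, 0.05482645332813263), 4.402351379394531) ((0.5140949487686157, -0.26213645935058594), (0.11404022574424744, 0.05392362177371979), 4.402336597442627) (309, 189, 20, 37)
side paper ((0.48515334725379944, 0.15848678350448608), (0.10671024769544601, 0.14588716626167297), 88.64612579345703) (179, 252, 71, 66)
side loaf z.05/.068 ((0.5179710984230042, -0.26769155263900757), (0.0847572311758995, 0.12343848496675491), 85.12993621826172) ((0.509563148021698, -0.25316089391708374), (0.08291067183017731, 0.12074925750494003), 85.12993621826172) (286, 153, 43, 31)
```

View pics/c1.png

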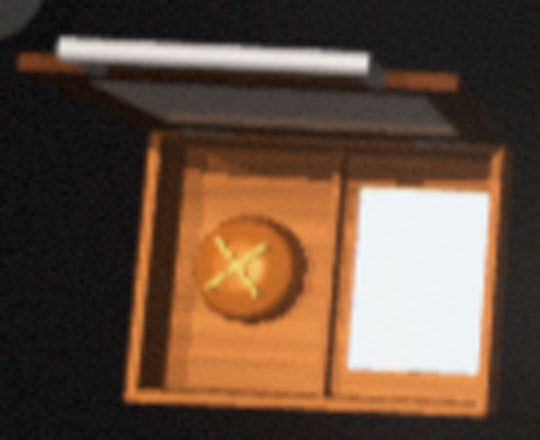

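View pics/c2.png

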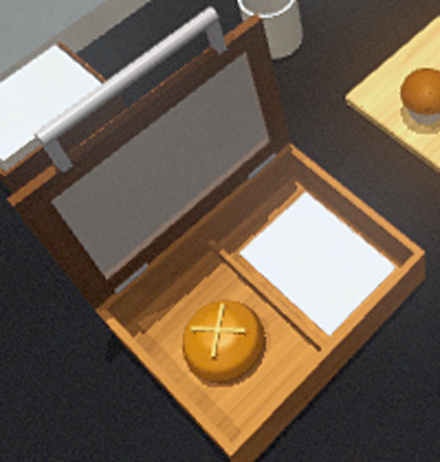

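The close-ups show the paper in the −y bay and the cover a bit past upright, with its steel rail on the free edge. Next I'll measure the rail and refine the loaf.

```bash
cat >> h.py <<'E'
from scipy.spatial.transform import Rotation as Ro
def goto(P,axes=None,s=None):
    "shift (mm) and rotvec (deg) in tool axes to TCP target P with tool matrix axes (columns)"
    s=s or telemetry.sense(); R=Ro.from_quat(s["tool_rot"])
    sh=R.inv().apply(np.array(P)-s["tcp_pos"])*1000
    rv=(R.inv()*Ro.from_matrix(axes)).as_rotvec(degrees=True) if axes is not None else np.zeros(3)
    return np.round(sh,1),np.round(rv,1)
def down(yaw):
    "tool down, tool y at world direction yaw from +y"
    y=np.array([-np.sin(yaw),np.cos(yaw),0]); z=np.array([0,0,-1.]); return np.c_[np.cross(y,z),y,z]
E
python3 - <<'E'
from h import *
np.set_printoptions(precision=4,suppress=True)
S={n:snapshot(n) for n in("top","side")}
t,sd=S["top"],S["side"]
for a,b in(((95,156.5),(89.5,227.7)),((172.5,160.5),(167.7,171.8)),((133.7,158.5),(128.6,199.8))): print("rail",tri(t,a,sd,b))
hsv=cv2.cvtColor(t["image"],cv2.COLOR_RGB2HSV)
for vmin in(25,40,70):
    m=((hsv[...,0]<17)&(hsv[...,1]>110)&(hsv[...,2]>vmin)).astype(np.uint8); m[:, :303]=0;m[:,334:]=0;m[:180]=0;m[236:]=0
    c=max(cv2.findContours(m,0,1)[0],key=cv2.contourArea)
    for z in(.018,.052):
        P=np.array([onz(t,p,z)[:2] for p in c[:,0]],np.float32); r=cv2.minAreaRect(P); print(vmin,z,r)
        print(cv2.boxPoints(r).tolist())
# board
h=hsv; m=((h[...,0]>17)&(h[...,0]<35)&(h[...,2]>120)&(h[...,1]>60)).astype(np.uint8); m[:,:235]=0;m[:,340:]=0;m[:170]=0;m[250:]=0
c=np.vstack(cv2.findContours(m,0,1)[0]);print("board",cv2.minAreaRect(np.array([onz(t,p,.018)[:2] for p in c[:,0]],np.float32)))
a=t["image"][178:245,295:340,::-1]; o=sd["image"][140:205,275:350,::-1]
a=cv2.resize(a,None,fx=6,fy=6,interpolation=2); o=cv2.resize(o,(int(75*6),a.shape[0]),interpolation=2)
cv2.imwrite("pics/l.png",np.hstack([a,o]))
print(goto((.40,.2,.2),down(.077)),goto((.51,-.266,.2),down(.077)))
E
```

```text
rail (array([0.5978, 0.3129, 0.3242]), np.float64(0.004355278025912379))
rail (array([0.5948, 0.1339, 0.3191]), np.float64(0.002070480973059267))
rail (array([0.5984, 0.2267, 0.3175]), np.float64(0.0001722996414179855))
25 0.018 ((0.5183777809143066, -0.27148401737213135), (0.11905349791049957, 0.05728886276483536), 3.988786458969116)
[[0.4570026993751526, -0.2470497190952301], [0.46098774671554565, -0.30419981479644775], [0.5797528624534607, -0.2959183156490326], [0.5757678151130676, -0.23876821994781494]]
25 0.052 ((0.5154606103897095, -0.26504001021385193), (0.115455761551857, 0.05555764213204384), 3.988788366317749)
[[0.45594024658203125, -0.24134410917758942], [0.459804892539978, -0.2967671751976013], [0.5749809741973877, -0.28873592615127563], [0.5711163282394409, -0.23331284523010254]]
40 0.018 ((0.5183777809143066, -0.27148401737213135), (0.11905349791049957, 0.05728886276483536), 3.988786458969116)
[[0.4570026993751526, -0.2470497190952301], [0.46098774671554565, -0.30419981479644775], [0.5797528624534607, -0.2959183156490326], [0.5757678151130676, -0.23876821994781494]]
40 
[... 412 characters left out ...]
0026993751526, -0.2470497190952301], [0.46098774671554565, -0.30419981479644775], [0.5797528624534607, -0.2959183156490326], [0.5757678151130676, -0.23876821994781494]]
70 0.052 ((0.5154606103897095, -0.26504001021385193), (0.115455761551857, 0.05555764213204384), 3.988788366317749)
[[0.45594024658203125, -0.24134410917758942], [0.459804892539978, -0.2967671751976013], [0.5749809741973877, -0.28873592615127563], [0.5711163282394409, -0.23331284523010254]]
board ((0.5095167756080627, -0.16989053785800934), (0.3000611662864685, 0.20129472017288208), 88.36666107177734)
(array([-343.4, -338.2,   -0. ]), array([ -0. ,  -0. , -17.7])) (array([-557.6, -766.4,    0.3]), array([ -0. ,  -0. , -17.7]))
```

View pics/l.png

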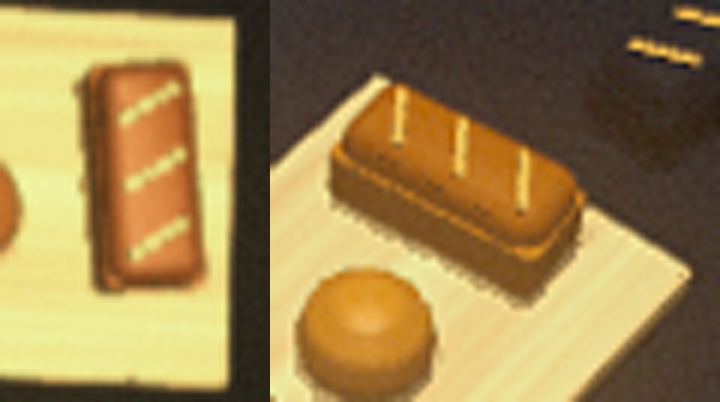

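The loaf is centred at about (0.516, −0.268), yaw +4°. The case centre is about (0.4865, 0.2235), yaw −1.4°, and the rail is at about (0.598, 0.2235, 0.320).

{"fn": "move_arm", "kwargs": {
  "commands": "-45 -42 0 0 0 -3 0.7; -90 -85 0 0 0 -6 0.7; -135 -127 0 0 0 -9 0.7; -180 -170 0 0 0 -12 0.7; -225 -212 0 0 0 -15 0.7"
}}

```text
t: 0.92
tcp_pos: [0.3148, 0.3487, 0.2004]
tool_rot: [-0.016, 1.0, 0.0, 0.0]
force: [0.4, 0.7, -0.1]
finger_gap: 0.85
gripper_force: 0.0
```

```bash
python3 -c "
from h import *
print(telemetry.sense()['q'].round(2),telemetry.sense()['tcp_pos'],goto((.41,.1,.2),down(.07)),goto((.516,-.268,.15),down(.07)))"
```

```text
[ 0.6   0.32  1.81 -0.    1.01 -1.  ] [0.31481909 0.34873222 0.20037106] (array([ -87.1, -251.7,    0.3]), array([ 0. ,  0.1, -2.2])) (array([-181.2, -622.9,   50.3]), array([ 0. ,  0.1, -2.2]))
```

{"fn": "move_arm", "kwargs": {
  "commands": "-20 -55 0 0 0 0 0.7; -40 -110 0 0 0 -1 0.7; -60 -167 0 0 0 -2 0.7; -75 -225 0 0 0 -2 0.7; -90 -283 0 0 0 -2 0.7"
}}

```text
t: 1.55
tcp_pos: [0.4129, 0.0681, 0.2004]
tool_rot: [-0.032, 0.999, -0.0, 0.001]
force: [1.0, 0.5, -0.1]
finger_gap: 0.851
gripper_force: 0.0
```

```bash
python3 -c "
from h import *
print(telemetry.sense()['q'].round(2),goto((.516,-.268,.15),down(.07)))"
```

```text
[-0.1   0.25  1.92  0.    0.97 -1.74] (array([ -81. , -342.1,   50.6]), array([-0. ,  0.1, -0.3]))
```

{"fn": "move_arm", "kwargs": {
  "commands": "-13 -57 0 0 0 0 0.7; -26 -114 0 0 0 0 0.7; -40 -172 0 0 0 0 0.7; -54 -230 0 0 0 0 0.7; -68 -288 0 0 0 0 0.7"
}}

```text
t: 2.17
tcp_pos: [0.4992, -0.215, 0.2002]
tool_rot: [-0.032, 0.999, -0.0, 0.0]
force: [1.3, 0.7, 0.6]
finger_gap: 0.851
gripper_force: 0.0
```

```bash
python3 -c "
from h import *
print(telemetry.sense()['q'].round(2),goto((.516,-.268,.024),down(.07)))"
```

```text
[-0.61  0.42  1.64  0.    1.09 -2.25] (array([-13.3, -54. , 176.2]), array([-0. ,  0. , -0.3]))
```

{"fn": "move_arm", "kwargs": {
  "commands": "-13 -54 10 0 0 0 0.7; -13 -54 55 0 0 0 0.7; -13 -54 90 0 0 0 0.7; -13 -54 100 0 0 0 0.7; -13 -54 100 0 0 0 0.7"
}}

```text
t: 2.8
tcp_pos: [0.5154, -0.2659, 0.1001]
tool_rot: [-0.033, 0.999, 0.0, -0.0]
force: [-0.2, -0.4, -0.8]
finger_gap: 0.848
gripper_force: 0.0
```

```bash
python3 -c "
from h import *
print(telemetry.sense()['q'].round(2),goto((.516,-.268,.024),down(.07)))
for n in ('side','top'):
  s=snapshot(n);print(n,proj(s,(.516,-.268,.068)))
  if n=='side': a=s['image'][100:240,230:400,::-1]
  else: b=s['image'][165:265,290:370,::-1]
a=cv2.resize(a,None,fx=2.6,fy=2.6,interpolation=2);b=cv2.resize(b,(300,a.shape[0]),interpolation=2)
cv2.imwrite('pics/g1.png',np.hstack([a,b]))"
```

```text
[-0.67  0.6   1.64 -0.    0.91 -2.3 ] (array([-0.5, -2.2, 76.1]), array([ 0. , -0. , -0.3]))
side [306.88236879 163.47472581]
top [320.25335645 206.3301421 ]
```

View pics/g1.png

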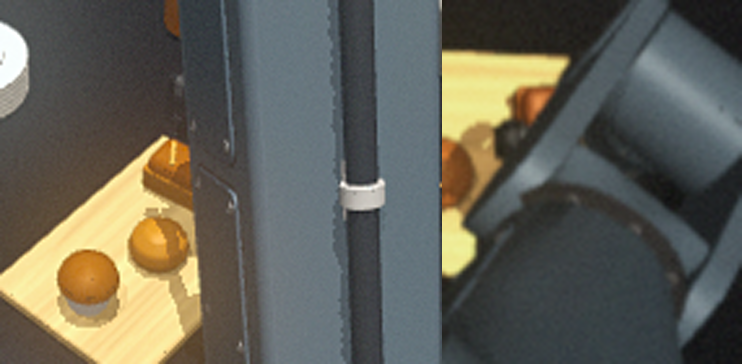

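The arm hides the grasp, and only the loaf's left end shows on the board. The geometry is consistent, so I'll descend slowly and watch the force.

{"fn": "move_arm", "kwargs": {
  "commands": "0 -2 20 0 0 0 0.7; 0 -2 38 0 0 0 0.7; 0 -2 55 0 0 0 0.7; 0 -2 68 0 0 0 0.7; 0 -2 76 0 0 0 0.7"
}}

```text
t: 3.52
tcp_pos: [0.5155, -0.2679, 0.0237]
tool_rot: [-0.033, 0.999, -0.0, 0.0]
force: [-1.0, -1.0, -0.1]
finger_gap: 0.853
gripper_force: 0.0
```

{"fn": "move_arm", "kwargs": {
  "commands": "0 0 0 0 0 0 0.4; 0 0 0 0 0 0 0; 0 0 0 0 0 0 0; 0 0 0 0 0 0 0; 0 0 0 0 0 0 0",
  "grip_force": 30
}}

```text
t: 4.15
tcp_pos: [0.5158, -0.2682, 0.0247]
tool_rot: [-0.032, 0.999, -0.0, 0.0]
force: [-0.1, 0.4, 3.4]
finger_gap: 0.513
gripper_force: 31.9
```

{"fn": "move_arm", "kwargs": {
  "commands": "0 0 0 0 0 0 -1; 0 0 0 0 0 0 -1; 0 0 -5 0 0 0 -1; 0 0 -20 0 0 0 -1; 0 0 -40 0 0 0 -1",
  "grip_force": 40
}}

```text
t: 4.78
tcp_pos: [0.5148, -0.2675, 0.0643]
tool_rot: [-0.032, 0.999, 0.001, -0.001]
force: [-1.0, -0.1, -1.9]
finger_gap: 0.509
gripper_force: 41.5
```

{"fn": "move_arm", "kwargs": {
  "commands": "0 0 -40 0 0 0 -1; 0 0 -80 0 0 0 -1; 0 25 -110 0 0 0 -1; 0 65 -130 0 0 1 -1; 0 110 -135 0 0 2 -1"
}}

```text
t: 5.4
tcp_pos: [0.5089, -0.1579, 0.2014]
tool_rot: [-0.014, 1.0, -0.001, 0.002]
force: [-0.1, 0.1, -2.6]
finger_gap: 0.506
gripper_force: 41.6
```

```bash
python3 -c "
from h import *
s=telemetry.sense();print(s['q'].round(2),s['tcp_pos'],s['finger_gap'],goto((.485,.159,.18),down(-.024)))"
```

```text
[-0.51  0.4   1.66  0.    1.07 -2.11] [ 0.50890933 -0.15785739  0.20135437] 0.5059586679649901 (array([ 15.1, 317.4,  20.7]), array([-0.1,  0.2,  3. ]))
```

{"fn": "move_arm", "kwargs": {
  "commands": "3 55 0 0 0 1 -1; 6 110 0 0 0 1 -1; 9 165 0 0 0 2 -1; 12 220 0 0 0 3 -1; 14 265 0 0 0 3 -1"
}}

```text
t: 6.02
tcp_pos: [0.4853, 0.1083, 0.1997]
tool_rot: [0.011, 1.0, 0.0, -0.0]
force: [0.3, -0.4, -2.3]
finger_gap: 0.511
gripper_force: 41.5
```

{"fn": "move_arm", "kwargs": {
  "commands": "0 20 5 0 0 0 -1; 1 35 12 0 0 0 -1; 1 45 18 0 0 0 -1; 1 51 20 0 0 0 -1; 1 51 20 0 0 0 -1"
}}

```text
t: 6.65
tcp_pos: [0.4865, 0.157, 0.1789]
tool_rot: [0.011, 1.0, -0.0, -0.0]
force: [0.0, 0.3, -2.1]
finger_gap: 0.511
gripper_force: 41.6
```

```bash
python3 -c "
from h import *
s=telemetry.sense();print(s['q'].round(2),s['tcp_pos'],goto((.485,.159,.016),down(-.024)))
S=snapshot('side')
cv2.imwrite('pics/p1.png',cv2.resize(S['image'][110:384,60:360,::-1],None,fx=2,fy=2))
print(proj(S,(.485,.159,s['tcp_pos'][2]-.006)))"
```

```text
[ 0.09  0.4   1.74 -0.    1.   -1.45] [0.48651509 0.15704202 0.17888588] (array([  1.5,   2. , 162.9]), array([-0. , -0. ,  0.1]))
[206.01089536 249.0973339 ]
```

View pics/p1.png

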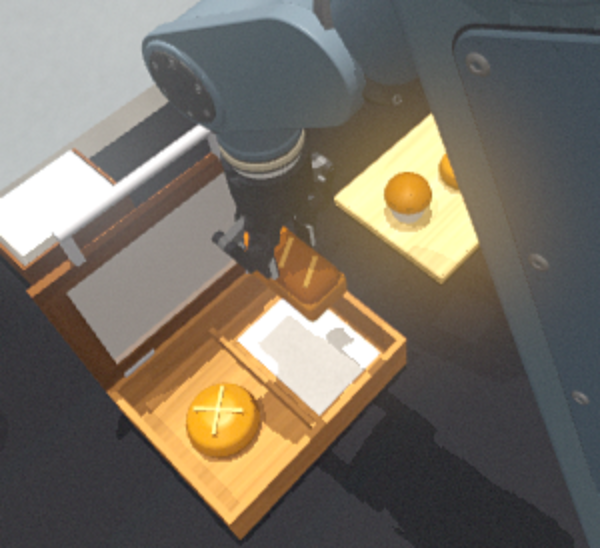

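The loaf hangs level over the paper, at about crop px (305,275). I'll check how far the wrist stays from the upright cover before lowering.

```bash
python3 -c "
from h import *
S=snapshot('side');T=snapshot('top')
for z in(.3,.35,.4,.45): print(z,[onz(S,p,z).round(3)[:2].tolist() for p in((132,137),(145,158),(170,190))])
for P in((.595,.16,.32),(.62,.16,.3)): print(proj(T,P))
cv2.imwrite('pics/t2.png',cv2.resize(T['image'][100:340,80:300,::-1],None,fx=2.4,fy=2.4))"
```

```text
0.3 [[0.748, 0.106], [0.676, 0.129], [0.57, 0.153]]
0.35 [[0.695, 0.131], [0.629, 0.152], [0.532, 0.175]]
0.4 [[0.641, 0.157], [0.582, 0.176], [0.494, 0.196]]
0.45 [[0.588, 0.182], [0.534, 0.199], [0.456, 0.217]]
[161.64658855 160.41766076]
[164.308053   152.12010952]
```

View pics/t2.png

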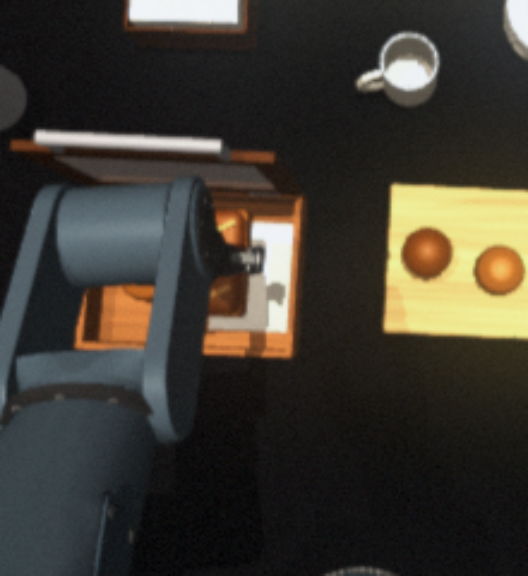

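The wrist's far edge (crop row ~180) stays about 4 cm clear of the cover. Lowering.

{"fn": "move_arm", "kwargs": {
  "commands": "1 2 20 0 0 0 -1; 1 2 50 0 0 0 -1; 1 2 80 0 0 0 -1; 1 2 105 0 0 0 -1; 1 2 125 0 0 0 -1"
}}

```text
t: 7.42
tcp_pos: [0.4859, 0.1588, 0.0533]
tool_rot: [0.012, 1.0, -0.0, 0.0]
force: [0.5, 0.3, -2.1]
finger_gap: 0.517
gripper_force: 41.6
```

{"fn": "move_arm", "kwargs": {
  "commands": "0 0 10 0 0 0 -1; 0 0 18 0 0 0 -1; 0 0 24 0 0 0 -1; 0 0 29 0 0 0 -1; 0 0 32 0 0 0 -1"
}}

```text
t: 8.05
tcp_pos: [0.4857, 0.1594, 0.0221]
tool_rot: [0.011, 1.0, 0.0, 0.0]
force: [0.6, -1.1, -2.6]
finger_gap: 0.511
gripper_force: 41.5
```

{"fn": "move_arm", "kwargs": {
  "commands": "0 0 2 0 0 0 -1; 0 0 3 0 0 0 -1; 0 0 4 0 0 0 -1; 0 0 5 0 0 0 -1; 0 0 5 0 0 0 -1"
}}

```text
t: 8.68
tcp_pos: [0.4855, 0.1593, 0.0171]
tool_rot: [0.011, 1.0, -0.0, -0.0]
force: [-0.1, -0.6, -2.5]
finger_gap: 0.513
gripper_force: 41.5
```

{"fn": "move_arm", "kwargs": {
  "commands": "0 0 0.5 0 0 0 -1; 0 0 1 0 0 0 -1; 0 0 1.5 0 0 0 -1; 0 0 2 0 0 0 -1; 0 0 2 0 0 0 -1"
}}

```text
t: 9.3
tcp_pos: [0.4855, 0.1593, 0.0151]
tool_rot: [0.011, 1.0, -0.0, -0.0]
force: [-0.4, 0.7, -1.9]
finger_gap: 0.512
gripper_force: 41.5
```

{"fn": "move_arm", "kwargs": {
  "commands": "0 0 0.5 0 0 0 -1; 0 0 1 0 0 0 -1; 0 0 1.5 0 0 0 -1; 0 0 1.5 0 0 0 -1; 0 0 1.5 0 0 0 -1"
}}

```text
t: 9.93
tcp_pos: [0.4856, 0.1594, 0.0148]
tool_rot: [0.011, 1.0, -0.0, 0.0]
force: [-1.6, -0.7, 8.2]
finger_gap: 0.508
gripper_force: 42.7
```

It's on the paper, so I'll release.

{"fn": "move_arm", "kwargs": {
  "commands": "0 0 -1 0 0 0 -1; 0 0 -1 0 0 0 0.15; 0 0 -1 0 0 0 0.4; 0 0 -1 0 0 0 0.6; 0 0 -1 0 0 0 0.65",
  "grip_force": 25
}}

```text
t: 10.55
tcp_pos: [0.4855, 0.1593, 0.0146]
tool_rot: [0.011, 1.0, -0.0, -0.0]
force: [-0.0, 0.2, 0.8]
finger_gap: 0.822
gripper_force: 0.0
```

{"fn": "move_arm", "kwargs": {
  "commands": "0 0 0 0 0 0 0.65; 0 0 0 0 0 0 0.65; 0 0 -10 0 0 0 0.65; 0 0 -30 0 0 0 0.65; 0 0 -60 0 0 0 0.65"
}}

```text
t: 11.18
tcp_pos: [0.4849, 0.1593, 0.0752]
tool_rot: [0.011, 1.0, -0.0, -0.001]
force: [0.2, 0.0, -0.3]
finger_gap: 0.826
gripper_force: 0.0
```

{"fn": "move_arm", "kwargs": {
  "commands": "0 0 -40 0 0 0 0.65; -1 0 -90 0 0 0 0; -1 0 -140 0 0 0 -1; -1 0 -190 0 0 0 -1; -1 0 -240 0 0 0 -1"
}}

```text
t: 11.8
tcp_pos: [0.4858, 0.1592, 0.317]
tool_rot: [0.011, 1.0, 0.0, 0.0]
force: [0.6, -0.2, -1.1]
finger_gap: 0.002
gripper_force: 0.0
```

```bash
python3 -c "
from h import *
s=telemetry.sense();print(s['q'].round(2),s['tcp_pos'],goto((.63,.223,.33),down(-.024)))
S=snapshot('side')
cv2.imwrite('pics/p2.png',cv2.resize(S['image'][60:384,40:360,::-1],None,fx=1.8,fy=1.8))"
```

```text
[ 0.1   0.25  1.55 -0.    1.34 -1.45] [0.48577592 0.15923336 0.31702257] (array([-142.8,   67. ,  -12.9]), array([0. , 0. , 0.1]))
```

View pics/p2.png

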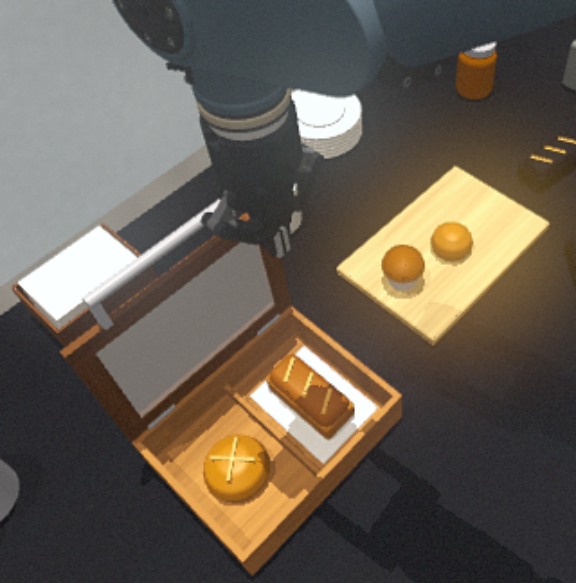

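The loaf lies flat in the paper bay. Next I'll lift, turn the tool a quarter turn so the fingers close across the rail, and go above it.

{"fn": "move_arm", "kwargs": {
  "commands": "0 0 -40 0 0 10 -1; 0 0 -80 0 0 20 0; 0 10 -100 0 0 30 0; -10 20 -105 0 0 40 0; -20 30 -105 0 0 50 0"
}}

```text
t: 12.48
tcp_pos: [0.5071, 0.1891, 0.4209]
tool_rot: [0.435, 0.9, 0.001, 0.001]
force: [0.4, 0.9, -1.0]
finger_gap: 0.501
gripper_force: 0.0
```

```bash
python3 -c "
from h import *
s=telemetry.sense();print(s['q'].round(2),s['tcp_pos'],s['finger_gap'],goto((.597,.2235,.42),down(-.024-np.pi/2)))"
```

```text
[ 0.15  0.23  1.3  -0.    1.61 -0.52] [0.50705794 0.18912171 0.42091182] 0.5009117141413358 (array([-28.9,  91.8,   1.1]), array([ 0.1,  0. , 39.8]))
```

{"fn": "move_arm", "kwargs": {
  "commands": "-6 20 0 0 0 10 0; -12 40 0 0 0 20 0; -20 60 0 0 0 30 0.2; -26 80 0 0 0 40 0.2; -29 92 0 0 0 40 0.2"
}}

```text
t: 13.1
tcp_pos: [0.5974, 0.2239, 0.4194]
tool_rot: [0.714, 0.7, -0.0, -0.0]
force: [0.3, 0.6, -0.8]
finger_gap: 0.597
gripper_force: 0.0
```

```bash
python3 -c "
from h import *
s=telemetry.sense();print(s['q'].round(2),s['tcp_pos'],s['finger_gap'],goto((.597,.2235,.301),down(-.024-np.pi/2)))
S=snapshot('side');r=proj(S,(.598,.2235,.32));print(r)
cv2.imwrite('pics/r1.png',cv2.resize(S['image'][100:300,40:240,::-1],None,fx=3,fy=3))"
```

```text
[ 0.18  0.4   1.06 -0.    1.68  0.2 ] [0.59735836 0.22392225 0.41943255] 0.5974493099714718 (array([ -0.4,  -0.3, 118.4]), array([-0. ,  0. ,  0.2]))
[129.67643893 198.05259534]
```

View pics/r1.png

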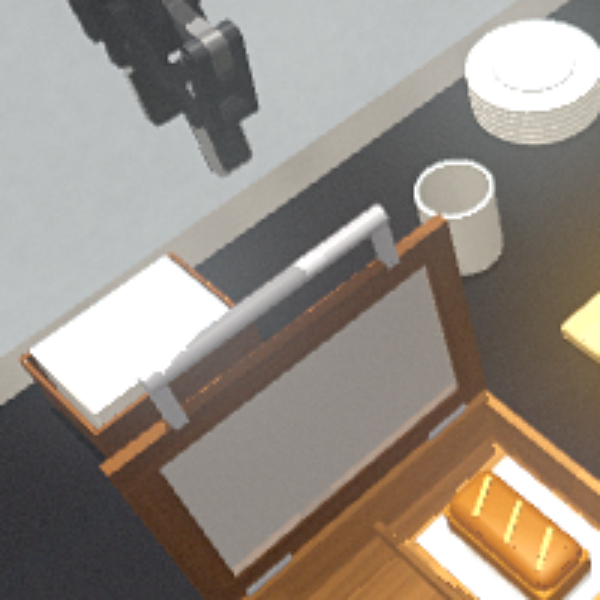

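The gripper is above the rail's middle (crop px ~(265,295)), which matches the prediction. Descending.

{"fn": "move_arm", "kwargs": {
  "commands": "0 0 30 0 0 0 0.2; 0 0 60 0 0 0 0.2; 0 0 85 0 0 0 0.2; 0 0 105 0 0 0 0.2; 0 0 117 0 0 0 0.2"
}}

```text
t: 13.78
tcp_pos: [0.5961, 0.2235, 0.3017]
tool_rot: [0.714, 0.7, -0.001, -0.0]
force: [0.2, -0.1, 0.6]
finger_gap: 0.596
gripper_force: 0.0
```

{"fn": "move_arm", "kwargs": {
  "commands": "0 0 0 0 0 0 0; 0 0 0 0 0 0 -0.3; 0 0 0 0 0 0 -0.6; 0 0 0 0 0 0 -0.8; 0 0 0 0 0 0 -0.9",
  "grip_force": 20
}}

```text
t: 14.4
tcp_pos: [0.5972, 0.2238, 0.3029]
tool_rot: [0.715, 0.699, 0.0, 0.0]
force: [0.4, -0.1, -0.4]
finger_gap: 0.047
gripper_force: 0.0
```

{"fn": "move_arm", "kwargs": {
  "commands": "0 0 0 0 0 0 -1; 0 0 0 0 0 0 -1; 0 0 0 0 0 0 -1; 0 0 0 0 0 0 -1; 0 0 0 0 0 0 -1"
}}

```text
t: 15.02
tcp_pos: [0.5971, 0.2238, 0.3026]
tool_rot: [0.715, 0.699, -0.0, -0.0]
force: [-0.4, -0.5, -0.3]
finger_gap: 0.002
gripper_force: 0.0
```

```bash
python3 -c "
from h import *
s=telemetry.sense();print(s['finger_gap'],s['gripper_force'],s['tcp_pos'])
for n in('side','top'):
  S=snapshot(n);print(n,proj(S,(.597,.2235,.32)))
  if n=='side': a=S['image'][140:260,70:190,::-1]
  else: b=S['image'][110:230,80:200,::-1]
cv2.imwrite('pics/r2.png',cv2.resize(np.hstack([a,b]),None,fx=3.2,fy=3.2))"
```

```text
0.0015411966792365556 0.0 [0.59711184 0.22375993 0.30257697]
side [130.01295203 198.32419548]
top [134.69565447 158.89796731]
```

View pics/r2.png

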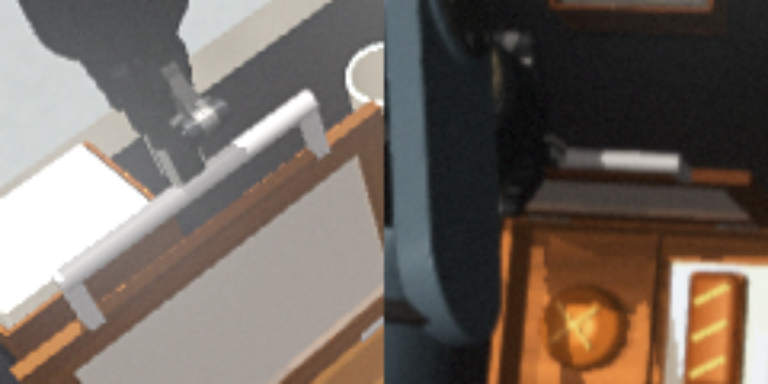

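The picture shows the shut fingers at the rail, with no grip felt, so they seem to have closed beside the bar. I've viewed one picture too many, 11 against the limit of 10, so from here I'll use numbers only. First a gentle push towards −x to find which side the bar is on.

{"fn": "move_arm", "kwargs": {
  "commands": "0 -3 0 0 0 0 -1; 0 -6 0 0 0 0 -1; 0 -9 0 0 0 0 -1; 0 -12 0 0 0 0 -1; 0 -15 0 0 0 0 -1"
}}

```text
t: 15.75
tcp_pos: [0.5819, 0.2241, 0.3026]
tool_rot: [0.715, 0.699, -0.0, 0.0]
force: [-0.7, 0.4, -0.8]
finger_gap: 0.002
gripper_force: 0.0
```

```bash
cat >> h.py <<'E'
def rail():
    "bright pixels of the right rail end, top and side view"
    out=[]
    for n,(x0,y0,x1,y1) in(("top",(150,140,185,215)),("side",(140,150,185,230))):
        s=snapshot(n); h=cv2.cvtColor(s["image"],cv2.COLOR_RGB2HSV)[y0:y1,x0:x1]
        m=((h[...,1]<45)&(h[...,2]>150)).astype(np.uint8); k,l,st,c=cv2.connectedComponentsWithStats(m)
        out.append([(st[i].tolist(),c[i].round(1).tolist()) for i in range(1,k) if st[i][4]>15])
    return out
E
python3 -c "
from h import *
s=telemetry.sense();print(s['tcp_pos'],s['force']);print(rail())
S=snapshot('top');print([proj(S,(.5915-.25*np.cos(a),.139,.072+.25*np.sin(a))).round(1) for a in(1.6,1.5,1.4)])"
```

```text
[0.58187393 0.22411569 0.30264979] [-0.71194207  0.410004   -0.82723222]
[[([0, 18, 22, 5, 96], [11.0, 19.8]), ([19, 52, 16, 23, 158], [23.1, 61.3])], [([0, 0, 19, 14, 136], [6.0, 4.2]), ([38, 5, 7, 19, 103], [41.4, 14.1]), ([0, 18, 29, 27, 217], [14.3, 29.4]), ([24, 25, 9, 14, 66], [28.2, 31.8]), ([0, 27, 5, 7, 19], [1.2, 29.7]), ([0, 39, 45, 41, 1165], [26.5, 64.9])]]
[array([170.5, 158.9]), array([169.9, 169.3]), array([169.7, 179.9])]
```

{"fn": "move_arm", "kwargs": {
  "commands": "0 0 -30 0 0 0 -1; 0 0 -60 0 0 0 -1; 0 30 -70 0 0 0 -1; 0 60 -70 0 0 0 -1; 0 65 -50 0 0 0 -1"
}}

```text
t: 16.52
tcp_pos: [0.6501, 0.2224, 0.3539]
tool_rot: [0.715, 0.699, 0.002, 0.002]
force: [-0.3, -0.1, 0.2]
finger_gap: 0.003
gripper_force: 0.0
```

```bash
python3 -c "
from h import *
np.set_printoptions(precision=4,suppress=True)
s=telemetry.sense();print(s['tcp_pos'],s['force'],s['q'].round(2));print(rail()[0])
T=snapshot('top');S=snapshot('side')
for P in((.5958,.1335,.322),(.60,.3135,.322)):print(proj(T,P),proj(S,P))
# rail axis: fit bright line in each view, triangulate by intersecting planes at several columns
def line(s,x0,y0,x1,y1):
    h=cv2.cvtColor(s['image'],cv2.COLOR_RGB2HSV)[y0:y1,x0:x1]; m=((h[...,1]<45)&(h[...,2]>150)).astype(np.uint8)
    k,l,st,c=cv2.connectedComponentsWithStats(m)
    for i in range(1,k):
        if st[i][4]>40:
            p=np.argwhere(l==i)[:,::-1]+[x0,y0]; print('  comp',st[i].tolist(),cv2.fitLine(p.astype(np.float32),2,0,.01,.01).ravel())
line(T,88,150,178,170);line(S,80,165,175,235)
"
```

```text
[0.6501 0.2224 0.3539] [-0.2973 -0.0974  0.2156] [ 0.17  0.5   1.05 -0.    1.58  0.19]
[([0, 18, 22, 5, 88], [10.4, 19.8]), ([20, 52, 15, 23, 145], [23.5, 60.9])]
[172.7087 160.196 ] [166.7168 170.3825]
[ 95.9434 156.4753] [ 87.584  227.7416]
  comp [61, 8, 23, 5, 91] [  0.9978   0.067  160.2857 159.8132]
  comp [0, 0, 89, 70, 2586] [  0.8198  -0.5726 104.5638 192.4111]
  comp [42, 29, 53, 41, 1093] [  0.8564  -0.5164 156.7411 220.8198]
```

The rail position is confirmed to about 1 px, so the fingertips must really end higher than the TCP reading suggests. I'll lower behind the rail and sweep forward gently.

{"fn": "move_arm", "kwargs": {
  "commands": "0 0 20 0 0 0 -1; 0 0 40 0 0 0 -1; 0 0 60 0 0 0 -1; 0 0 72 0 0 0 -1; 0 -10 74 0 0 0 -1"
}}

```text
t: 17.35
tcp_pos: [0.6369, 0.2228, 0.2783]
tool_rot: [0.715, 0.699, -0.0, -0.0]
force: [-0.3, 0.2, 0.1]
finger_gap: -0.007
gripper_force: 0.0
```

{"fn": "move_arm", "kwargs": {
  "commands": "0 -3 0 0 0 0 -1; 0 -6 0 0 0 0 -1; 0 -9 0 0 0 0 -1; 0 -12 0 0 0 0 -1; 0 -15 0 0 0 0 -1"
}}

```text
t: 17.98
tcp_pos: [0.622, 0.2232, 0.2787]
tool_rot: [0.715, 0.699, 0.0, 0.0]
force: [-0.8, -0.1, -0.0]
finger_gap: -0.001
gripper_force: 0.0
```

{"fn": "move_arm", "kwargs": {
  "commands": "0 -3 0 0 0 0 -1; 0 -6 0 0 0 0 -1; 0 -9 0 0 0 0 -1; 0 -12 0 0 0 0 -1; 0 -15 0 0 0 0 -1"
}}

```text
t: 18.6
tcp_pos: [0.6073, 0.2235, 0.2788]
tool_rot: [0.715, 0.699, 0.0, 0.0]
force: [2.4, -0.5, -1.0]
finger_gap: 0.002
gripper_force: 1.3
```

```bash
python3 -c "
from h import *
np.set_printoptions(precision=4,suppress=True)
s=telemetry.sense();print(s['tcp_pos'],s['force'],s['ft_torque']);print(rail()[0])"
```

```text
[0.6073 0.2235 0.2788] [ 2.4484 -0.5118 -1.0332] [ 0.0112 -0.412  -0.0159]
[([1, 22, 21, 5, 82], [10.9, 23.9]), ([19, 53, 8, 22, 116], [22.2, 63.0])]
```

Contact: the rail moves with a ~2.5 N push, and pushing from behind works well. I'll follow the arc.

{"fn": "move_arm", "kwargs": {
  "commands": "0 -10 0 0 0 0 -1; 0 -22 1 0 0 0 -1; 0 -36 2 0 0 0 -1; 0 -50 3 0 0 0 -1; 0 -62 4 0 0 0 -1"
}}

```text
t: 19.32
tcp_pos: [0.5438, 0.2249, 0.2746]
tool_rot: [0.715, 0.699, -0.0, -0.0]
force: [2.6, 0.2, 0.5]
finger_gap: -0.002
gripper_force: 1.0
```

```bash
cat >> h.py <<'E'
def ang():
    "cover angle from the bright right part of the rail in the top view"
    s=snapshot("top"); h=cv2.cvtColor(s["image"],cv2.COLOR_RGB2HSV); out=[]
    m=((h[...,1]<45)&(h[...,2]>110)).astype(np.uint8); m[:,:145]=0;m[:,185:]=0;m[:150]=0;m[260:]=0
    k,l,st,c=cv2.connectedComponentsWithStats(m)
    aa=np.linspace(.2,1.8,801); f=lambda a,y:proj(s,(.5915-.25*np.cos(a)-.024*(y-.221),y,.072+.25*np.sin(a)))
    for i in range(1,k):
        if st[i][4]>25 and st[i][3]<12:
            e=[min(np.linalg.norm(f(a,y)-c[i]) for y in np.linspace(.13,.2,15)) for a in aa[::8]]
            out.append((st[i].tolist(),c[i].round(1).tolist(),"a=%.3f"%aa[::8][int(np.argmin(e))]))
    return out
E
python3 -c "
from h import *
s=telemetry.sense();print(s['tcp_pos'],s['force'],s['ft_torque']);print(ang())
S=snapshot('side');print(rail()[1])"
```

```text
[0.5437854  0.22492428 0.27455332] [2.581976   0.15877799 0.48959499] [-0.03422901 -0.46882292  0.0096538 ]
[]
[([10, 0, 9, 5, 27], [13.1, 1.4]), ([38, 5, 7, 39, 188], [41.8, 22.5]), ([2, 46, 43, 34, 327], [25.3, 64.3]), ([13, 49, 10, 10, 45], [17.9, 53.3]), ([1, 63, 7, 9, 24], [4.5, 66.8]), ([30, 67, 15, 13, 66], [39.2, 74.5])]
```

{"fn": "move_arm", "kwargs": {
  "commands": "0 -12 3 0 0 0 -1; 0 -24 8 0 0 0 -1; 0 -36 13 0 0 0 -1; 0 -48 19 0 0 0 -1; 0 -58 24 0 0 0 -1"
}}

```text
t: 20.15
tcp_pos: [0.4859, 0.2263, 0.2501]
tool_rot: [0.715, 0.699, -0.0, -0.0]
force: [1.1, 0.5, 1.2]
finger_gap: -0.002
gripper_force: 0.9
```

```bash
python3 -c "
from h import *
s=telemetry.sense();print(s['tcp_pos'],s['force'],s['ft_torque'])
for n in('top','side'):
  S=snapshot(n);h=cv2.cvtColor(S['image'],cv2.COLOR_RGB2HSV)
  for a in(.95,1.05,1.15):
    y=.145;p=proj(S,(.5915-.25*np.cos(a)-.024*(y-.221),y,.072+.25*np.sin(a)));u,v=p.round().astype(int);print(n,a,p.round(1))
  print('V',h[v-25:v+25,u,2].tolist(),'S',h[v-25:v+25,u,1].tolist(),v-25)"
```

```text
[0.48592052 0.2262845  0.25014077] [1.10426807 0.46052756 1.20229978] [ 0.02359102 -0.20439804 -0.03278663]
top 0.95 [169.1 223.3]
top 1.05 [168.3 214.4]
top 1.15 [167.7 204.8]
V [129, 160, 168, 173, 178, 178, 180, 178, 180, 182, 179, 177, 176, 176, 181, 179, 178, 177, 178, 178, 180, 175, 156, 105, 75, 65, 68, 79, 89, 91, 93, 100, 106, 125, 161, 195, 208, 197, 159, 136, 137, 187, 227, 235, 219, 191, 180, 164, 147, 161] S [97, 61, 50, 50, 56, 56, 55, 56, 52, 56, 56, 56, 54, 52, 56, 54, 56, 55, 57, 53, 55, 55, 69, 104, 143, 157, 154, 161, 172, 168, 140, 125, 89, 45, 19, 14, 12, 14, 19, 39, 56, 45, 21, 4, 3, 28, 47, 48, 45, 40] 180
side 0.95 [219.  227.6]
side 1.05 [210.3 217.7]
side 1.15 [201.3 208. ]
V [180, 180, 180, 181, 179, 185, 198, 62, 71, 79, 83, 79, 87, 84, 79, 81, 83, 84, 83, 87, 83, 82, 80, 83, 84, 84, 81, 85, 83, 85, 85, 81, 87, 83, 83, 85, 87, 85, 80, 83, 75, 114, 218, 252, 255, 255, 255, 238, 226, 209] S [34, 30, 33, 32, 33, 34, 31, 70, 50, 42, 46, 39, 53, 46, 42, 44, 52, 49, 52, 53, 49, 47, 51, 49, 42, 49, 44, 51, 55, 51, 48, 44, 44, 46, 37, 45, 53, 48, 45, 49, 54, 20, 7, 6, 2, 0, 0, 6, 6, 9] 183
```

Top view puts the rail at row ~216, so the cover is at a ≈ 1.03 rad. I'll go on to about 0.85.

{"fn": "move_arm", "kwargs": {
  "commands": "0 -9 6 0 0 0 -1; 0 -18 13 0 0 0 -1; 0 -27 20 0 0 0 -1; 0 -35 27 0 0 0 -1; 0 -36 28 0 0 0 -1"
}}

```text
t: 20.88
tcp_pos: [0.4496, 0.2269, 0.2217]
tool_rot: [0.715, 0.699, -0.001, -0.001]
force: [0.3, -0.3, 0.6]
finger_gap: 0.003
gripper_force: 0.0
```

```bash
cat >> h.py <<'E'
def prof(y=.145):
    S=snapshot("top");h=cv2.cvtColor(S["image"],cv2.COLOR_RGB2HSV); aa=np.arange(.6,1.7,.005)
    P=[proj(S,(.5915-.25*np.cos(a)-.024*(y-.221),y,.072+.25*np.sin(a))) for a in aa]
    v0=None
    for a,p in zip(aa[::2],P[::2]):
        u,v=p.round().astype(int)
        if v!=v0: print("%.2f"%a,u,v,h[v,u,1:].tolist(),end=" | ")
        v0=v
E
python3 -c "
from h import *
s=telemetry.sense();print(s['tcp_pos'],s['force'],s['ft_torque']);prof()"
```

```text
[0.44961087 0.22688697 0.22169462] [ 0.33175473 -0.31164997  0.64430287] [-0.03653641  0.03342596  0.01250889]
0.60 174 248 [157, 70] | 0.61 173 247 [178, 163] | 0.63 173 246 [179, 214] | 0.64 173 245 [180, 186] | 0.66 173 244 [178, 188] | 0.68 172 243 [175, 211] | 0.69 172 242 [180, 197] | 0.71 172 241 [181, 158] | 0.73 172 240 [174, 101] | 0.74 172 239 [162, 96] | 0.76 171 238 [156, 113] | 0.77 171 237 [78, 154] | 0.79 171 236 [4, 208] | 0.80 171 235 [10, 225] | 0.81 171 234 [3, 177] | 0.83 170 233 [17, 185] | 0.84 170 232 [14, 206] | 0.85 170 231 [15, 208] | 0.87 170 230 [16, 173] | 0.88 170 229 [21, 146] | 0.89 170 228 [18, 141] | 0.90 170 227 [20, 150] | 0.92 169 226 [41, 142] | 0.93 169 225 [41, 144] | 0.94 169 224 [45, 143] | 0.95 169 223 [71, 119] | 0.96 169 222 [139, 90] | 0.98 169 221 [171, 85] | 0.99 169 220 [163, 80] | 1.00 169 219 [174, 76] | 1.01 169 218 [166, 83] | 1.02 169 217 [164, 90] | 1.03 168 216 [171, 85] | 1.04 168 215 [143, 91] | 1.05 168 214 [82, 140] | 1.06 168 213 [53, 193] | 1.08 168 212 [46, 205] | 1.09 168 211 [48, 208] | 1.10 168 210 [46, 206] | 1.11 16
[... 740 characters left out ...]
] | 1.41 167 178 [166, 83] | 1.42 167 177 [158, 66] | 1.43 167 176 [127, 46] | 1.44 167 175 [39, 26] | 1.45 167 174 [38, 27] | 1.46 167 173 [57, 27] | 1.47 167 172 [18, 29] | 1.48 167 171 [43, 24] | 1.49 167 170 [43, 30] | 1.50 167 168 [9, 27] | 1.51 167 167 [64, 28] | 1.52 168 166 [49, 26] | 1.53 168 165 [18, 29] | 1.54 168 164 [44, 29] | 1.55 168 163 [41, 25] | 1.56 168 162 [44, 23] | 1.57 168 161 [31, 25] | 1.58 168 160 [11, 23] | 1.59 168 159 [20, 25] | 1.60 168 158 [12, 22] | 1.61 168 157 [41, 25] | 1.62 168 156 [41, 25] | 1.63 168 155 [48, 32] | 1.64 168 154 [10, 25] | 1.65 168 153 [9, 28] | 1.66 168 152 [32, 24] | 1.67 168 151 [43, 24] | 1.68 169 150 [18, 28] | 1.69 169 149 [29, 26] |
```

The top profile puts the rail at row ~231.7, a ≈ 0.845. One more small push.

{"fn": "move_arm", "kwargs": {
  "commands": "0 -2 2 0 0 0 -1; 0 -5 5 0 0 0 -1; 0 -8 8 0 0 0 -1; 0 -11 10 0 0 0 -1; 0 -11 10 0 0 0 -1"
}}

```text
t: 21.55
tcp_pos: [0.4401, 0.2272, 0.2124]
tool_rot: [0.715, 0.699, -0.0, 0.0]
force: [1.4, 0.4, -1.0]
finger_gap: 0.004
gripper_force: 0.7
```

```bash
python3 -c "
from h import *
s=telemetry.sense();print(s['tcp_pos'],s['force'],s['ft_torque']);prof()" | cut -c1-900
```

```text
[0.44005342 0.22724158 0.21235132] [ 1.39944307  0.44961419 -1.02234451] [ 0.047073   -0.25391365  0.02700534]
0.60 174 248 [148, 62] | 0.61 173 247 [177, 161] | 0.63 173 246 [180, 207] | 0.64 173 245 [176, 178] | 0.66 173 244 [172, 108] | 0.68 172 243 [176, 106] | 0.69 172 242 [170, 99] | 0.71 172 241 [182, 109] | 0.73 172 240 [171, 125] | 0.74 172 239 [144, 140] | 0.76 171 238 [63, 157] | 0.77 171 237 [20, 181] | 0.79 171 236 [11, 205] | 0.80 171 235 [12, 208] | 0.81 171 234 [17, 176] | 0.83 170 233 [17, 148] | 0.84 170 232 [23, 144] | 0.85 170 231 [27, 151] | 0.87 170 230 [31, 146] | 0.88 170 229 [38, 147] | 0.89 170 228 [42, 146] | 0.90 170 227 [40, 139] | 0.92 169 226 [70, 117] | 0.93 169 225 [151, 83] | 0.94 169 224 [164, 81] | 0.95 169 223 [166, 80] | 0.96 169 222 [182, 80] | 0.98 169 221 [178, 90] | 0.99 169 220 [171, 91] | 1.00 169 219 [168, 91] | 1.01 169 218 [134, 97] | 1.02 169 217 [75, 150] | 1.03 168 216 [52, 197] | 1.04 168 215 [42, 217] | 1.05 168 214 [46, 216] | 1.06 168 213 [43,
```

a ≈ 0.79. Now I'll nudge 1.5 mm, back off and rise away.

{"fn": "move_arm", "kwargs": {
  "commands": "0 -1.5 1 0 0 0 -1; 0 -1.5 1 0 0 0 -1; 0 1 0 0 0 0 -1; 0 3 -3 0 0 0 -1; 0 4 -10 0 0 0 -1"
}}

```text
t: 22.22
tcp_pos: [0.4436, 0.2271, 0.2227]
tool_rot: [0.715, 0.699, -0.001, -0.0]
force: [-0.6, -0.1, 0.3]
finger_gap: 0.001
gripper_force: 0.0
```

{"fn": "move_arm", "kwargs": {
  "commands": "0 0 -20 0 0 0 -1; 0 0 -50 0 0 0 -1; 0 0 -90 0 0 0 -1; 0 0 -130 0 0 0 -1; 0 0 -150 0 0 0 -1"
}}

```text
t: 22.85
tcp_pos: [0.4447, 0.2274, 0.3757]
tool_rot: [0.715, 0.699, 0.002, 0.001]
force: [0.4, -0.1, -0.0]
finger_gap: 0.0
gripper_force: 0.0
```

{"fn": "move_arm", "kwargs": {
  "commands": "-50 0 0 0 0 0 -1; -110 0 0 0 0 0 -1; -170 0 0 0 0 0 -1; -230 0 0 0 0 0 -1; -290 0 0 0 0 0 -1"
}}

```text
t: 23.48
tcp_pos: [0.4372, -0.0644, 0.3733]
tool_rot: [0.715, 0.699, 0.0, 0.0]
force: [2.1, 0.3, -0.2]
finger_gap: -0.004
gripper_force: 0.0
```

```bash
python3 -c "
from h import *
s=telemetry.sense();print(s['t'],s['tcp_pos'],s['force'])
for y in(.145,.28): prof(y);print()
# loaf, roll, muffin in the side view
T=snapshot('side')
for a in(.7,.785,.87):
  print(a,[proj(T,(.5915-.25*np.cos(a)-.024*(y-.221),y,.072+.25*np.sin(a))).round(1).tolist() for y in(.131,.311)])
h=cv2.cvtColor(T['image'],cv2.COLOR_RGB2HSV);m=((h[...,1]<45)&(h[...,2]>150)).astype(np.uint8);m[:230]=0
k,l,st,c=cv2.connectedComponentsWithStats(m)
for i in range(1,k):
  if st[i][4]>80: p=np.argwhere(l==i)[:,::-1].astype(np.float32);print(st[i].tolist(),cv2.minAreaRect(p))
" | cut -c1-1000
```

```text
23.475 [ 0.43717404 -0.06437182  0.37331566] [ 2.05591207  0.26516341 -0.23865115]
0.60 174 248 [148, 74] | 0.61 173 247 [176, 165] | 0.63 173 246 [177, 215] | 0.64 173 245 [177, 179] | 0.66 173 244 [167, 110] | 0.68 172 243 [163, 97] | 0.69 172 242 [158, 100] | 0.71 172 241 [172, 110] | 0.73 172 240 [148, 129] | 0.74 172 239 [64, 147] | 0.76 171 238 [16, 188] | 0.77 171 237 [13, 219] | 0.79 171 236 [10, 230] | 0.80 171 235 [16, 217] | 0.81 171 234 [14, 180] | 0.83 170 233 [18, 171] | 0.84 170 232 [22, 174] | 0.85 170 231 [28, 166] | 0.87 170 230 [34, 156] | 0.88 170 229 [41, 150] | 0.89 170 228 [39, 143] | 0.90 170 227 [65, 130] | 0.92 169 226 [107, 107] | 0.93 169 225 [150, 95] | 0.94 169 224 [169, 92] | 0.95 169 223 [164, 92] | 0.96 169 222 [161, 95] | 0.98 169 221 [158, 97] | 0.99 169 220 [170, 93] | 1.00 169 219 [164, 90] | 1.01 169 218 [124, 101] | 1.02 169 217 [49, 176] | 1.03 168 216 [44, 214] | 1.04 168 215 [43, 217] | 1.05 168 214 [44, 216] | 1.06 168 213 [45, 220] | 1.08 168 212 [45, 216] | 1.09 168 211 [48, 214] | 1.10 168 210 [46, 216] | 1.11 168 209 [50
0.60 121 248 [49
[... 1069 characters left out ...]
30.4, 230.8], [160.3, 300.4]]
[0, 230, 25, 29, 385] ((12.0, 244.0), (28.0, 24.0), 90.0)
[63, 230, 20, 12, 121] ((72.5, 235.5), (11.0, 19.0), 90.0)
[124, 234, 99, 74, 1946] ((173.49560546875, 266.06634521484375), (19.566993713378906, 115.23831176757812), 48.8140754699707)
[153, 239, 97, 79, 1640] ((209.5186309814453, 288.2994384765625), (55.39076232910156, 102.4400634765625), 48.10602951049805)
[0, 300, 30, 43, 219] ((14.5, 321.0), (42.0, 29.0), 90.0)
[486, 331, 26, 32, 175] ((497.3757629394531, 349.02227783203125), (32.16290283203125, 19.154085159301758), 61.3895378112793)
[6, 343, 9, 22, 99] ((9.408108711242676, 353.7513427734375), (21.366872787475586, 6.186515808105469), 81.02737426757812)
```

```bash
python3 -c "
from station import ticket
print(ticket.sign_off())"
```

```text
the job is handed in; nothing more can be done
None
```

The job is handed in, with no verdict returned: the loaf lies flat on the paper in the empty bay, and the cover stands at about 45° with the arm clear; I pushed the rail with shut fingers because the attempt to grip it closed on nothing, and I viewed 11 pictures, one over the limit of 10.

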